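Stack test bars crosswise on a UV viewing box and hold its shield at the balance point

TASK

On the bed of the white UV viewing box two yellow bars already lie side by side; lay the two green bars from the bench squarely crosswise and centred on top of them, one towards each end of the yellow bars, so that light gets through the open square. Then take the amber shield, which is folded back, by its red grab bar, swing it up to its balance point, where it stands straight up and would fall neither way, and finish still gripping it there so that a colleague can fit the stay. Do not let the shield tip over towards the bars, and leave the yellow bars and the other things on the bench where they are.

Things in the scene. Friction and masses are not known exactly. Their poses are not given: they have to be found in the camera images.
- viewer: white UV viewing box, fixed to the bench, 220 (its x) x 200 (its y), housing 60 high; origin at the centre of its underside, z up. Along its +y edge a wall rises to 95 mm and carries the shield's hinge. x is the hinge direction
- bed_center (a point): centre of the dark bed (190 in x, 160 in y) on which the bars lie, 60 mm above the bench, 12 mm towards -y from the box's centre; axes as the box's. The yellow bars' tops are 14 mm above it
- shield (a joint): angle of the amber shield in rad: 0 lies shut and level over the bed, pi/2 stands straight up (its centre of mass is then right over the hinge: the balance point), 2.3 is the stop where it rests folded back beyond the box's +y edge. Hardly any friction: let go, it falls to either side; with its bar 0.2 to 0.4 kg
- shield_hinge (a point): middle of the shield's hinge axis: 105 mm above the bench, 100 mm towards the box's +y from its centre; the axis runs along the box's x
- grab_bar (a point): red round bar, 12 diameter, 140 long, on the shield's free edge, parallel to the hinge; this point lies mid-bar on its axis, x along it. Red arms at its ends leave a gap of 37 mm to the shield, so a gripper can close on it from above, across it; it can turn between the fingers. At joint angle q it lies, from the hinge, 215 cos q mm towards the box's -y and 215 sin q mm up
- lower_a: yellow bar on the bed, along the box's x, about 45 mm on the -y side of the bed's centre, loose: 130 long (its own x), 20 wide (y), 14 thick (z), 30 to 55 g; origin at the centre of its underside
- lower_b: yellow bar on the bed, along the box's x, about 45 mm on the +y side of the bed's centre, loose: 130 long (its own x), 20 wide (y), 14 thick (z), 30 to 55 g; origin at the centre of its underside
- loose_a: green bar lying flat on the bench: 130 long (its own x), 20 wide (y), 14 thick (z), 30 to 55 g; origin at the centre of its underside
- loose_b: green bar lying flat on the bench: 130 long (its own x), 20 wide (y), 14 thick (z), 30 to 55 g; origin at the centre of its underside
- graduate: measuring cylinder: clear tube 29 diameter on an orange foot 68 wide, 210 high, loose; origin at the centre of its underside; leave it alone
- wash_bottle: white plastic bottle with red cap, 60 diameter, 150 high, loose; origin at the centre of its underside; leave it alone
- petri_dish: low round glass dish, 90 diameter, 16 high, loose; origin at the centre of its underside; leave it alone
- tube_rack: pink tube rack, 90 x 200, 55 high, loose; origin at the centre of its underside; leave it alone
- tip_box: grey pipette-tip box with pale blue lid, 120 x 85, 65 high, loose; origin at the centre of its underside; leave it alone
- beaker: open glass beaker, 70 diameter, 90 high, loose; origin at the centre of its underside; leave it alone
Not all that is in view belongs to the job. What is shaped like the loose_b but blue, pink or purple is not meant.

How it is judged:
On the way, in this order (a step that is already met when the one before it is completed fails the run):
1. both green bars lie crosswise on the yellow ones, let go, the shield still folded back (y of loose_a in the frame of bed_center between -0.02 and 0.02 m and z of loose_a in the frame of bed_center between 0.01 and 0.018 m and angle between the x axis of each of loose_a, loose_b and the y axis of bed_center, either way round below 0.2 rad and linear speed of each of loose_a, loose_b below 0.02 m/s and y of loose_b in the frame of bed_center between -0.02 and 0.02 m and z of loose_b in the frame of bed_center between 0.01 and 0.018 m and ((x of loose_a in the frame of bed_center between 0.024 and 0.066 m and x of loose_b in the frame of bed_center between -0.066 and -0.024 m) or (x of loose_a in the frame of bed_center between -0.066 and -0.024 m and x of loose_b in the frame of bed_center between 0.024 and 0.066 m)) and distance of each of lower_a, lower_b from where it was at the start of the episode below 0.012 m and angle between the x axis of each of lower_a, lower_b and the x axis of bed_center, either way round below 0.2 rad and z of lower_a in the frame of bed_center between -0.004 and 0.004 m and z of lower_b in the frame of bed_center between -0.004 and 0.004 m and contact force between the arm and loose_a below 0.2 N and contact force between the arm and loose_b below 0.2 N and contact force between the arm and lower_a below 0.2 N and contact force between the arm and lower_b below 0.2 N and value of joint shield above 2.1 rad), for 0.2 s.
2. the shield stands at its balance point, gripped by the grab bar (value of joint shield between 1.481 and 1.661 rad and velocity of joint shield between -0.1 and 0.1 rad/s and contact force between the fingers and shield above 1 N and y of the grasp point in the frame of grab_bar between -0.03 and 0.025 m), for 0.3 s.
At the end, for the whole second after the job is handed in: Shield still, within 0.09 rad of straight up, red bar gripped (over 1 N). Green bars flat on the yellow, within 0.2 rad of square, 20 mm of the bed's middle in y, 24 to 66 mm from it in x, one each side. Yellow bars flat, moved under 12 mm, within 0.2 rad of square. No bar touched by the robot (all of step 2 and y of loose_a in the frame of bed_center between -0.02 and 0.02 m and z of loose_a in the frame of bed_center between 0.01 and 0.018 m and angle between the x axis of each of loose_a, loose_b and the y axis of bed_center, either way round below 0.2 rad and linear speed of each of loose_a, loose_b below 0.02 m/s and y of loose_b in the frame of bed_center between -0.02 and 0.02 m and z of loose_b in the frame of bed_center between 0.01 and 0.018 m and ((x of loose_a in the frame of bed_center between 0.024 and 0.066 m and x of loose_b in the frame of bed_center between -0.066 and -0.024 m) or (x of loose_a in the frame of bed_center between -0.066 and -0.024 m and x of loose_b in the frame of bed_center between 0.024 and 0.066 m)) and distance of each of lower_a, lower_b from where it was at the start of the episode below 0.012 m and angle between the x axis of each of lower_a, lower_b and the x axis of bed_center, either way round below 0.2 rad and z of lower_a in the frame of bed_center between -0.004 and 0.004 m and z of lower_b in the frame of bed_center between -0.004 and 0.004 m and contact force between the arm and loose_a below 0.2 N and contact force between the arm and loose_b below 0.2 N and contact force between the arm and lower_a below 0.2 N and contact force between the arm and lower_b below 0.2 N); the arm keeps its last pose, push and grip.
It fails at once if the shield tips past its balance point towards the bars (below 1.3 rad) (value of joint shield below 1.3 rad).
It fails at once if another thing on the bench is moved more than 30 mm or tipped (distance of any of graduate, wash_bottle, petri_dish, tube_rack, tip_box, beaker from where it was at the start of the episode above 0.03 m or angle between any of graduate, wash_bottle, petri_dish, tube_rack, tip_box, beaker's own z axis and vertical above 0.4 rad).
It also fails if it takes over 64 s, if anything falls off the work surface, if the arm or the gripper's body presses on something with over 40 N, if the wrist force passes 120 N, or if a joint passes its speed limit or range.

ROBOT

A 6-joint arm with a two-finger parallel gripper is mounted at the origin on the work surface. World frame = base frame: x ahead of the robot, y to its left, z up, the work surface at z = 0. Lengths are in m, angles in rad, forces in N, time in s.
With the tool pointing down it reaches from about 0.375 to 0.9 m from the base axis. Payload 3.1 kg.
Tool frame: the origin (TCP) lies on the centre line of the jaws, within the pads' length; the fingertips stand 8 mm ahead of it and the grasp point (between the pads) lies 11 mm behind it; z points along the fingers, y is the line along which they close (so a half turn about z gives the same grasp; the last joint's range is limited). The gripper opens to 87 mm and grips with 3 to 60 N. Pads are 19 mm wide; open, the fingers measure 117 mm over their backs; the gripper's body (75 mm by 190 mm) begins 51 mm behind the grasp point.
Start: joints at [0.999, 0.527, 1.433, -0, 1.181, -0.178], TCP at [0.24, 0.577, 0.203] pointing down, gripper open.
Joint ranges: [-3.08, 3.08], [-0.75, 2.2], [0.22, 2.44], [-1.43, 4.57], [0, 2.65], [-2.85, 2.85]. Speed limits (rad/s): [2.79, 2.79, 3.14, 3.14, 3.14, 3.14].

INTERFACE

Orientations are given as a unit quaternion [x, y, z, w].
In Python, from rig import robot gives the robot as it stands. The module is installed in compiled form; this text tells all that it offers.
- The arm moves only by the tool send_rows, never from a script. Its argument "increments" is one flat list of numbers, 7 for each row, row after row: the turn, a rotation vector about the world's x, y, z in rad, then the shift along the world's x, y, z in cm, then the opening, from 0 (shut) to 1 (fully open). A call has 1 to 20 rows; each row shifts and turns the commanded pose from where the row before left it; what a row does not reach is not made up. A row lasts 1/12 s, in which the tool goes at most 41.7 mm and 7.16 degrees, less where a joint would pass 70% of its speed; a pose out of reach is approached as far as the arm can. A call is refused whole if a number of a shift passes 4.17 or a number of a turn 0.125, either way. A call with a gripper value outside its range is refused whole. The fingers move at their own pace and stop on an object; "newtons" is the grip in N (left out, the last holds). Time passes only in rows, so rows that do not move let the fingers close. It gives the time, the measured TCP pose, the force, the opening and the grip force at its end, in the units of the state.
- robot.get_obs(): the state, without advancing time (a new reading comes with each control period).
- robot.camera(name): name is "scene" or "side" or "wrist"; returns a dict with "image" (480x640x3 uint8, red, green, blue), "range_z" (480x640 float32, m along the optical axis (not along the pixel's ray), 0 where there is no reading), "fx", "fy", "cx", "cy" (pixels), "R" (3x3) and "t" (3): a world point X has camera coordinates R X + t. Camera axes: x right, y down, z forward; pixel columns grow to the right and rows downward; lengths in m; the calibration is good to about 2 mm. The wrist camera is an equidistant fisheye: a pixel r from the principal point sees the ray r / f radians off the axis. A picture is of the moment at which its call begins.
- robot.hand_in(): hands the job in; it is judged then, once.
The state is a dict: "time": time; "q": joint angles; "joint_velocities": joint speeds; "joint_torque": joint torques, N m; "position": TCP position; "tool_rot": TCP orientation; "ft_force": force on the tool from outside, world axes, zero at the start; "moment": the same for the moment, N m; "grip_width": finger opening in m; "grip_force": force on a finger pad.
Only numpy, scipy, OpenCV 4.12 (cv2) and the standard library are available. Lean on these libraries where they do the work, as an engineer would, in place of code of your own. Each camera call takes 0.05 s, during which the arm holds its last target. There are 200 camera calls.

## Working session

There is one attempt and no reset: what is moved stays moved. The work goes in short steps, Python scripts to look and compute and a tool call to move; the robot and the scene stay as the last step left them, time stands still between calls to the robot, and variables do not carry over. Pictures are saved under pics/ and viewed, at most 10 in all, crops included, and the job is handed in when it is done.

Besides the shell and the picture viewer there is one more tool, called after "Request:" by a JSON object that holds its "method" and its "body", one argument or row to a line. send_rows: Moves the arm, as the interface text tells. Its arguments: {"type":"object","properties":{"increments":{"type":"array"},"newtons":{"type":"number"}},"required":["increments"]}

```bash
mkdir -p pics
cat > h.py <<'E'
import numpy as np, cv2
from rig import robot
def shot(n,name=None):
    c=robot.camera(n)
    np.savez('%s.npz'%n,**{k:np.asarray(v) for k,v in c.items()})
    if name: cv2.imwrite('pics/%s.png'%name,c['image'][:,:,::-1])
    return c
def load(n): return dict(np.load('%s.npz'%n))
def ray(c,u,v):
    R,t=c['R'],c['t']; d=np.array([(u-c['cx'])/c['fx'],(v-c['cy'])/c['fy'],1.])
    return -R.T@t, R.T@d
def onplane(c,u,v,z):
    o,d=ray(c,u,v); return o+d*(z-o[2])/d[2]
def pts(c):
    z=c['range_z']; v,u=np.mgrid[:480,:640]
    P=np.stack([(u-c['cx'])/c['fx']*z,(v-c['cy'])/c['fy']*z,z],-1)
    return (P-c['t'])@c['R']
def proj(c,X):
    p=c['R']@np.asarray(X)+c['t']; return c['fx']*p[0]/p[2]+c['cx'],c['fy']*p[1]/p[2]+c['cy']
E
python3 - <<'E'
from h import *
a=shot('scene','scene0');b=shot('side','side0')
for c in(a,b): print(-c['R'].T@c['t'],c['R'][2],c['fx'])
print(robot.get_obs())
E
```

```text
[1.47367444 0.37613946 1.11799851] [-0.62362581 -0.32418979 -0.71133103] 587.7073397117578
[-0.36017529 -0.97904644  0.90219911] [ 0.62014115  0.57271773 -0.53611506] 593.4882195074126
{'time': 0.1, 'q': array([ 9.98488767e-01,  5.28407357e-01,  1.43375654e+00, -3.19966172e-05,
        1.18141509e+00, -1.78507906e-01]), 'joint_velocities': array([-0.00068577, -0.00241734, -0.0018866 , -0.00108553,  0.00321703,
        0.00016419]), 'joint_torque': array([-3.72022123e-05, -4.40989172e+01, -1.77149498e+01,  6.35417411e-02,
        5.33961284e-02, -5.00594945e-05]), 'position': array([0.2394154 , 0.57657151, 0.20165416]), 'tool_rot': array([ 1.95623938e-01,  9.80678484e-01, -9.29424639e-04, -3.50381825e-04]), 'ft_force': array([-5.3746246e-01, -2.4025332e-01,  4.8072283e-04]), 'moment': array([ 0.00884914, -0.02416709,  0.03684463]), 'grip_force': 0.0, 'grip_width': 0.0870189042859754}
```

View pics/scene0.png

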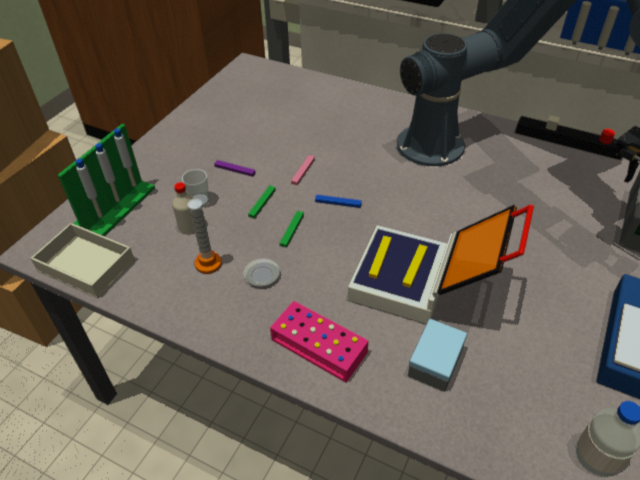

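View pics/side0.png

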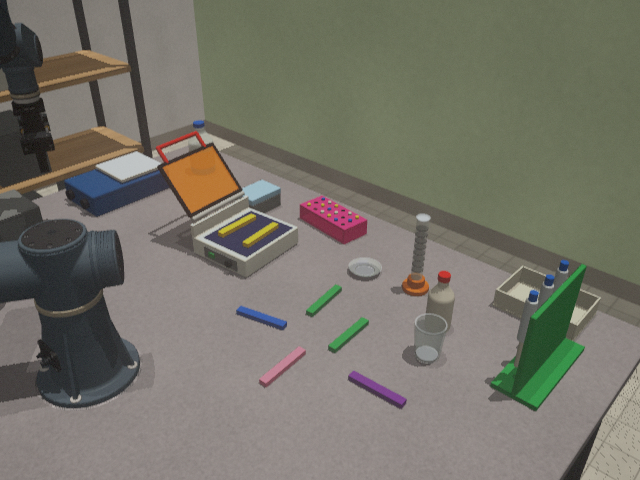

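The scene image shows the green bars at (262,201) and (291,228). The candidates that could be mistaken for them are purple (235,168), pink (303,169), blue (338,201) and the upright green rack (105,185). The description picks the two small green bars. The viewer bed is at (398,262), with the yellow bars at (380,257) and (414,265). The red grab bar is at about (525,235). In the side view the green bars are at (324,300) and (349,334).

```bash
cat > m.py <<'E'
from h import *
def bars(c,kind,z,crop=None):
    im=c['image'].astype(np.uint8); hsv=cv2.cvtColor(im,cv2.COLOR_RGB2HSV)
    lo,hi={'green':((50,120,50),(75,255,255)),'yellow':((22,150,80),(35,255,255))}[kind]
    m=cv2.inRange(hsv,lo,hi)
    W=pts(c); n,l,s,ce=cv2.connectedComponentsWithStats(m)
    out=[]
    for i in range(1,n):
        if not 60<s[i,4]<1500: continue
        sel=(l==i); P=W[sel]; 
        top=np.abs(P[:,2]-z)<.004
        v,u=np.nonzero(sel)
        # top face points cast to plane
        Q=np.array([onplane(c,a,b,z)[:2] for a,b in zip(u[top],v[top])],np.float32)
        if len(Q)<30: continue
        (cx,cy),(w,h),an=cv2.minAreaRect(Q)
        if w<h: w,h,an=h,w,an+90
        out.append((ce[i].round(),np.round([cx,cy,w,h,an%180],4),len(P),len(Q),np.median(P[:,2]).round(4)))
    return out
if __name__=='__main__':
    for n in('scene','side'):
        c=load(n)
        for k,z in(('green',.014),('yellow',.074)):
            for o in bars(c,k,z): print(n,k,*o)
        hsv=cv2.cvtColor(c['image'],cv2.COLOR_RGB2HSV)
        m=(cv2.inRange(hsv,(0,180,90),(5,255,255))|cv2.inRange(hsv,(174,180,90),(180,255,255)))>0
        P=pts(c)[m&(c['range_z']>0)]; P=P[P[:,2]>.15]
        P=P[(np.abs(P[:,0]-.5)<.4)]
        print('red n',len(P)); top=P[P[:,2]>P[:,2].max()-.02]; print(top.min(0),top.max(0),np.median(top,0))
    im=load('scene')['image'][130:310,220:560]; cv2.imwrite('pics/crop.png',cv2.resize(im[:,:,::-1],None,fx=2.3,fy=2.3))
E
python3 m.py
```

```text
scene green [122. 208.] [ 6.528000e-01 -6.720000e-01  2.236000e-01  5.330000e-02  1.794083e+02] 1035 797 0.0125
scene green [261. 201.] [ 0.4641 -0.3329  0.1311  0.0219  2.6452] 266 196 0.0137
scene green [291. 229.] [ 0.5211 -0.2062  0.1301  0.0206  7.3128] 289 221 0.0138
scene yellow [380. 256.] [0.5642 0.0616 0.137  0.0206 7.3854] 394 304 0.0745
scene yellow [414. 265.] [0.5542 0.1465 0.1377 0.0207 2.7032] 412 328 0.0745
red n 455
[0.46382254 0.3389471  0.25725298] [0.613517   0.36866941 0.27711577] [0.54408176 0.35824589 0.27099971]
side green [323. 299.] [ 0.5191 -0.2092  0.1261  0.0179  7.5235] 229 222 0.0141
side green [348. 333.] [ 0.461  -0.3362  0.1264  0.0182  3.1826] 295 283 0.0141
side green [506. 377.] [ 0.5875 -0.6703  0.0953  0.0431  2.9201] 400 351 0.0121
side yellow [237. 224.] [0.5512 0.1433 0.1289 0.0244 2.929 ] 196 168 0.0737
side yellow [260. 233.] [0.5609 0.0582 0.1286 0.0248 7.2915] 204 180 0.0735
red n 165
[0.45965122 0.33402736 0.25427559] [0.60600701 0.36725544 0.27412755] [0.53201153 0.35412288 0.26962473]
```

View pics/crop.png

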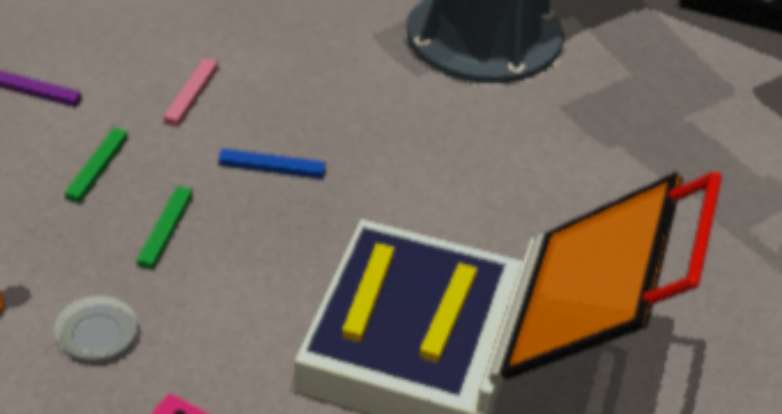

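The crop confirms it: the two green bars are at (97,165) and (165,227) in the crop, and purple, pink and blue are clearly different. Next I measure the bed's centre and yaw.

Run:
```python
from h import *
for n in('scene','side'):
    c=load(n); hsv=cv2.cvtColor(c['image'],cv2.COLOR_RGB2HSV)
    P=pts(c); 
    reg=(np.abs(P[...,0]-.557)<.14)&(np.abs(P[...,1]-.1)<.12)&(np.abs(P[...,2]-.06)<.006)
    dark=reg&(hsv[...,2]<110)&(hsv[...,0]>105)&(hsv[...,0]<145)
    v,u=np.nonzero(dark); Q=np.array([onplane(c,a,b,.06)[:2] for a,b in zip(u,v)],np.float32)
    print(n,len(Q),'bed',cv2.minAreaRect(Q))
    b=P[(P[...,2]>.16)&(c['range_z']>0)&(cv2.inRange(hsv,(0,180,90),(5,255,255))>0)&(np.abs(P[...,0]-.53)<.12)]
    # grab bar: topmost strip
    s=b[b[:,1]>np.sort(b[:,1])[-1]-.03]
    vx,vy,x0,y0=cv2.fitLine(s[:,:2].astype(np.float32),cv2.DIST_HUBER,0,.01,.01).ravel()
    print('bar dir',np.degrees(np.arctan(vy/vx)),x0,y0,np.median(s,0),s[:,0].min(),s[:,0].max())
```

```text
scene 2859 bed ((0.556391179561615, 0.10457931458950043), (0.1879192441701889, 0.15843628346920013), 5.078248977661133)
bar dir 3.334134 0.5315569 0.35630402 [0.55514724 0.35715045 0.27032433] 0.46382254372918713 0.6135169991134748
side 1225 bed ((0.5558218359947205, 0.1051701009273529), (0.18730123341083527, 0.16007855534553528), 5.05862283706665)
bar dir 3.231309 0.5141609 0.35276568 [0.54467821 0.35370024 0.26950409] 0.4600616878729129 0.6095822783205513
```

Run:
```python
from h import *
c=load('scene')
P=pts(c)
for n,(u,v),z in(('petri',(262,273),.016),('grad',(208,263),.02),('bottle',(184,222),.05),('beaker base',(197,200),.03),('beakertop',(194,177),.09)): print(n,onplane(c,u,v,z).round(3))
# anything taller than 60mm in the area near bar B
m=(P[...,2]>.055)&(P[...,0]>.3)&(P[...,0]<.75)&(P[...,1]<-.15)&(P[...,1]>-.65)&(c['range_z']>0)
H,x,y=np.histogram2d(P[m][:,0],P[m][:,1],bins=[np.arange(.3,.76,.05),np.arange(-.65,-.1,.05)])
print(y.round(2));[print(a.round(2),r.astype(int)) for a,r in zip(x,H)]
```

```text
petri [ 0.696 -0.194  0.016]
grad [ 0.729 -0.331  0.02 ]
bottle [ 0.658 -0.45   0.05 ]
beaker base [ 0.555 -0.485  0.03 ]
beakertop [ 0.532 -0.499  0.09 ]
[-0.65 -0.6  -0.55 -0.5  -0.45 -0.4  -0.35 -0.3  -0.25 -0.2  -0.15]
0.3 [0 0 0 0 0 0 0 0 0 0]
0.35 [0 0 0 0 0 0 0 0 0 0]
0.4 [0 0 0 0 0 0 0 0 0 0]
0.45 [ 0  0 22 13  0  0  0  0  0  0]
0.5 [  0   0 187 130   0   0   0   0   0   0]
0.55 [  0   0  36 103   0   0   0   0   0   0]
0.6 [  0   0   0 252 104   0   0   0   0   0]
0.65 [  0   0   0 144  47   0   1   0   0   0]
0.7 [  0   0   0   0   0  36 654   0   0   0]
```

Request:
{"method": "send_rows", "body": {
  "increments": [0, 0, 0.0262, 1.4, -3.92, 0, 0.5, 0, 0, 0.0262, 1.4, -3.92, 0, 0.5, 0, 0, 0.0262, 1.4, -3.92, 0, 0.5, 0, 0, 0.0262, 1.4, -3.92, 0, 0.5, 0, 0, 0.0262, 1.4, -3.92, 0, 0.5, 0, 0, 0.0262, 1.4, -3.92, 0, 0.5, 0, 0, 0.0262, 1.4, -3.92, 0, 0.5, 0, 0, 0.0262, 1.4, -3.92, 0, 0.5, 0, 0, 0.0262, 1.4, -3.92, 0, 0.5, 0, 0, 0.0262, 1.4, -3.92, 0, 0.5, 0, 0, 0.0262, 1.4, -3.92, 0, 0.5, 0, 0, 0.0262, 1.4, -3.92, 0, 0.5, 0, 0, 0.0262, 1.4, -3.92, 0, 0.5, 0, 0, 0.0262, 1.4, -3.92, 0, 0.5, 0, 0, 0.0262, 1.4, -3.92, 0, 0.5, 0, 0, 0.0262, 1.4, -3.92, 0, 0.5, 0, 0, 0.0262, 1.4, -3.92, 0, 0.5, 0, 0, 0.0262, 1.4, -3.92, 0, 0.5, 0, 0, 0.0262, 1.4, -3.92, 0, 0.5, 0, 0, 0.0262, 1.4, -3.92, 0, 0.5],
  "newtons": 20
}}

```text
time: 1.77
position: [0.5197, -0.2088, 0.2021]
tool_rot: [-0.065, 0.998, 0.0, -0.0]
ft_force: [-0.2, 1.1, -0.4]
grip_width: 0.0433
grip_force: 0.0
```

Request:
{"method": "send_rows", "body": {
  "increments": [0, 0, 0, 0, 0.05, -3.6, 0.5, 0, 0, 0, 0, 0.05, -3.6, 0.5, 0, 0, 0, 0, 0, -3.6, 0.5, 0, 0, 0, 0, 0, -3.6, 0.5, 0, 0, 0, 0, 0, -2.7, 0.5, 0, 0, 0, 0, 0, -1.3, 0.5, 0, 0, 0, 0, 0, -0.6, 0.5, 0, 0, 0, 0, 0, 0, 0.5, 0, 0, 0, 0, 0, 0, 0.1, 0, 0, 0, 0, 0, 0, 0.1, 0, 0, 0, 0, 0, 0, 0.1, 0, 0, 0, 0, 0, 0, 0.1]
}}

```text
time: 2.77
position: [0.5206, -0.2063, 0.0138]
tool_rot: [-0.065, 0.998, -0.001, 0.001]
ft_force: [0.8, 0.9, -1.1]
grip_width: 0.0244
grip_force: 0.0
```

Request:
{"method": "send_rows", "body": {
  "increments": [0, 0, 0, 0, 0, 0, 0.1, 0, 0, 0, 0, 0, 0, 0.1, 0, 0, 0, 0, 0, 0, 0.1, 0, 0, 0, 0, 0, 0, 0.1]
}}

```text
time: 3.1
position: [0.5198, -0.2059, 0.0128]
tool_rot: [-0.065, 0.998, -0.0, 0.0]
ft_force: [-0.4, -0.9, 0.1]
grip_width: 0.0093
grip_force: 0.0
```

The gripper closed to 9 mm without any force, so I look before doing anything else.

Run:
```python
from h import *
c=shot('side'); d=shot('wrist')
a=c['image'][230:390,240:440]; a=cv2.resize(a,(500,400)); b=cv2.resize(d['image'],(533,400))[:, 116:416]
cv2.imwrite('pics/p4.png',np.hstack([a,b])[:,:,::-1])
print(robot.get_obs()['position'],robot.get_obs()['grip_width'],robot.get_obs()['grip_force'])
```

```text
[ 0.51977069 -0.2058227   0.01256786] 0.009210023127214908 0.0
```

View pics/p4.png

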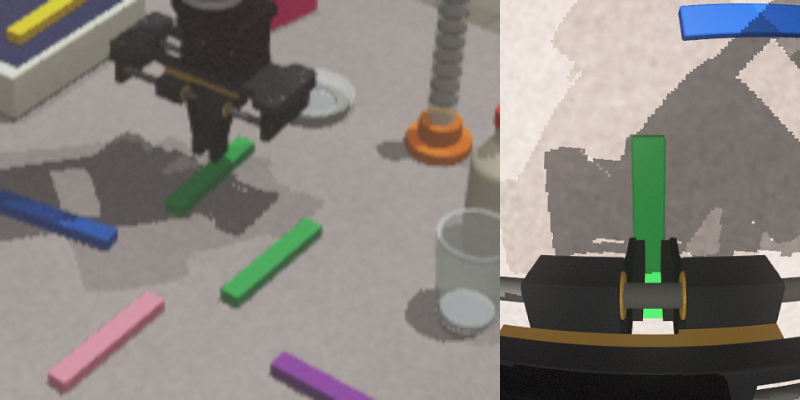

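Run:
```python
from h import *
from m import bars
for n in('side',):
    c=load(n); P=pts(c); hsv=cv2.cvtColor(c['image'],cv2.COLOR_RGB2HSV)
    dark=(hsv[...,2]<60)&(np.abs(P[...,0]-.52)<.04)&(np.abs(P[...,1]+.207)<.05)&(P[...,2]>.01)&(P[...,2]<.1)
    Q=P[dark]; i=np.argsort(Q[:,2])[:12]; print(Q[i].round(4))
    # per-height extent
    for z in np.arange(.01,.09,.01):
        s=Q[(Q[:,2]>=z)&(Q[:,2]<z+.01)]
        if len(s): print(z.round(2),len(s),s.min(0).round(3),s.max(0).round(3))
    for b in bars(c,'green',.014): print(*b)
o=robot.get_obs(); print(o['q'])
```

```text
[[ 0.5124 -0.2177  0.0348]
 [ 0.5127 -0.2142  0.0358]
 [ 0.5162 -0.2013  0.0365]
 [ 0.5241 -0.2172  0.0372]
 [ 0.5161 -0.221   0.0374]
 [ 0.5205 -0.2203  0.0377]
 [ 0.5117 -0.1987  0.0377]
 [ 0.533  -0.2158  0.0378]
 [ 0.5132 -0.2203  0.0387]
 [ 0.5271 -0.2177  0.0388]
 [ 0.5089 -0.198   0.0389]
 [ 0.5122 -0.2146  0.0394]]
0.03 14 [ 0.509 -0.221  0.035] [ 0.533 -0.198  0.04 ]
0.04 43 [ 0.506 -0.222  0.04 ] [ 0.53  -0.195  0.05 ]
0.05 48 [ 0.505 -0.222  0.05 ] [ 0.53  -0.192  0.06 ]
0.06 42 [ 0.504 -0.225  0.06 ] [ 0.529 -0.193  0.07 ]
0.07 46 [ 0.506 -0.226  0.07 ] [ 0.527 -0.19   0.08 ]
0.08 25 [ 0.504 -0.228  0.08 ] [ 0.524 -0.188  0.09 ]
[335. 289.] [ 0.5634 -0.2031  0.0382  0.0186  5.7818] 61 57 0.0143
[348. 333.] [ 0.4605 -0.3363  0.1273  0.0182  3.1826] 297 288 0.0141
[506. 377.] [ 5.851000e-01 -6.714000e-01  9.250000e-02  4.060000e-02  1.798076e+02] 368 325 0.0122
[-5.76925680e-01  7.25235786e-01  1.73556643e+00 -6.73004746e-07
  6.80770852e-01 -2.27797574e+00]
```

Run:
```python
from h import *
c=load('side')
for z in(.0046,.014,.025,.035,.05): print(z,proj(c,[.5198,-.2059,z]))
P=pts(c)
for v in range(278,306,2): print(v,[ (tuple(c['image'][v,u]),P[v,u,2].round(3)) for u in (324,327,330)])
print(robot.get_obs()['position'])
```

```text
0.0046 (np.float64(323.2542598717051), np.float64(300.5149967153574))
0.014 (np.float64(323.29530582171697), np.float64(297.4802505573432))
0.025 (np.float64(323.3436984242397), np.float64(293.90232716808475))
0.035 (np.float64(323.3880324774944), np.float64(290.6244739878067))
0.05 (np.float64(323.4551502156638), np.float64(285.6621013789357))
278 [((np.uint8(53), np.uint8(48), np.uint8(48)), np.float64(0.082)), ((np.uint8(51), np.uint8(46), np.uint8(45)), np.float64(0.11)), ((np.uint8(48), np.uint8(45), np.uint8(39)), np.float64(0.08))]
280 [((np.uint8(46), np.uint8(45), np.uint8(46)), np.float64(0.078)), ((np.uint8(50), np.uint8(49), np.uint8(48)), np.float64(0.08)), ((np.uint8(52), np.uint8(48), np.uint8(48)), np.float64(0.076))]
282 [((np.uint8(49), np.uint8(43), np.uint8(42)), np.float64(0.071)), ((np.uint8(52), np.uint8(48), np.uint8(46)), np.float64(0.074)), ((np.uint8(47), np.uint8(48), np.uint8(44)), np.float64(0.064))]
284 [((np.uint8(51), np.uint8(48), np.uint8(47)), np.float64(0.062)), ((np.uint8(47), np.uint8(44), np.uint8(44)), np.float64(0.069)), ((np.uint8(48), np.ui
[... 1378 characters left out ...]
((np.uint8(52), np.uint8(82), np.uint8(55)), np.float64(0.011))]
300 [((np.uint8(58), np.uint8(94), np.uint8(61)), np.float64(0.013)), ((np.uint8(52), np.uint8(82), np.uint8(53)), np.float64(0.01)), ((np.uint8(63), np.uint8(82), np.uint8(63)), np.float64(0.007))]
302 [((np.uint8(58), np.uint8(90), np.uint8(62)), np.float64(0.016)), ((np.uint8(55), np.uint8(81), np.uint8(55)), np.float64(0.006)), ((np.uint8(90), np.uint8(87), np.uint8(83)), np.float64(-0.001))]
304 [((np.uint8(51), np.uint8(79), np.uint8(53)), np.float64(0.008)), ((np.uint8(85), np.uint8(85), np.uint8(80)), np.float64(0.003)), ((np.uint8(91), np.uint8(86), np.uint8(84)), np.float64(0.0))]
[ 0.51977069 -0.2058227   0.01256786]
```

The depth image puts the fingertips at z ≈ 0.033. The reported pose implies 0.005, so the tool is about 28 mm higher than it reads. I open the fingers and go down gently while watching the force.

Request:
{"method": "send_rows", "body": {
  "increments": [0, 0, 0, 0, 0, 0, 0.5, 0, 0, 0, 0, 0, 0, 0.5, 0, 0, 0, 0, 0, 0, 0.5, 0, 0, 0, 0, 0, 0, 0.5, 0, 0, 0, 0, 0, -0.5, 0.5, 0, 0, 0, 0, 0, -0.5, 0.5, 0, 0, 0, 0, 0, -0.3, 0.5, 0, 0, 0, 0, 0, 0, 0.5, 0, 0, 0, 0, 0, 0, 0.5]
}}

```text
time: 3.95
position: [0.5195, -0.2057, -0.001]
tool_rot: [-0.065, 0.998, 0.0, -0.0]
ft_force: [-0.2, 0.4, -0.3]
grip_width: 0.0434
grip_force: 0.0
```

```bash
cat > tip.py <<'E'
from h import *
c=shot('side'); P=pts(c); o=robot.get_obs(); p=o['position']
hsv=cv2.cvtColor(c['image'],cv2.COLOR_RGB2HSV)
m=(hsv[...,2]<65)&(hsv[...,1]<90)&(np.abs(P[...,0]-p[0])<.05)&(np.abs(P[...,1]-p[1])<.06)&(P[...,2]>-.01)&(P[...,2]<.1)&(c['range_z']>0)
Q=P[m]; print(p,o['ft_force'],o['grip_width'])
v,u=np.nonzero(m)
for y0,y1 in((-.06,-.012),(-.012,.012),(.012,.06)):
    s=Q[(Q[:,1]-p[1]>y0)&(Q[:,1]-p[1]<y1)]
    s=s[s[:,2]>.008]
    if len(s): print(y0,y1,s[np.argsort(s[:,2])[:4]].round(3).tolist())
E
python3 tip.py
```

```text
[ 0.51963337 -0.20577252 -0.00072311] [-0.0119076   0.34741889  0.23226711] 0.04325901027506168
-0.06 -0.012 [[0.54, -0.229, 0.019], [0.515, -0.229, 0.02], [0.514, -0.236, 0.022], [0.512, -0.234, 0.022]]
-0.012 0.012 [[0.492, -0.21, 0.098], [0.488, -0.197, 0.1]]
0.012 0.06 [[0.511, -0.18, 0.019], [0.513, -0.184, 0.02], [0.508, -0.175, 0.022], [0.506, -0.181, 0.023]]
```

Request:
{"method": "send_rows", "body": {
  "increments": [0, 0, 0, 0, 0, -0.6, 0.5, 0, 0, 0, 0, 0, -0.5, 0.5, 0, 0, 0, 0, 0, -0.3, 0.5, 0, 0, 0, 0, 0, 0, 0.5, 0, 0, 0, 0, 0, 0, 0.1, 0, 0, 0, 0, 0, 0, 0.1, 0, 0, 0, 0, 0, 0, 0.1, 0, 0, 0, 0, 0, 0, 0.1, 0, 0, 0, 0, 0, 0, 0.1]
}}

```text
time: 4.75
position: [0.52, -0.206, -0.0142]
tool_rot: [-0.065, 0.998, -0.0, 0.0]
ft_force: [-0.2, 0.3, 0.6]
grip_width: 0.0194
grip_force: 20.0
```

Request:
{"method": "send_rows", "body": {
  "increments": [0, 0, 0, 0, 0, 2, 0.1, 0, 0, 0, 0, 0, 4, 0.1, 0, 0, 0, 0, 0, 4, 0.1, 0, 0, -0.115, 0.58, 2.25, 2, 0.1, 0, 0, -0.115, 0.58, 2.25, 1, 0.1, 0, 0, -0.115, 0.58, 2.25, 0, 0.1, 0, 0, -0.115, 0.58, 2.25, 0, 0.1, 0, 0, -0.115, 0.58, 2.25, 0, 0.1, 0, 0, -0.115, 0.58, 2.25, 0, 0.1, 0, 0, -0.115, 0.58, 2.25, 0, 0.1, 0, 0, -0.115, 0.58, 2.25, 0, 0.1, 0, 0, -0.115, 0.58, 2.25, 0, 0.1, 0, 0, -0.115, 0.58, 2.25, 0, 0.1, 0, 0, -0.115, 0.58, 2.25, 0, 0.1, 0, 0, -0.115, 0.58, 2.25, 0, 0.1, 0, 0, -0.115, 0.58, 2.25, 0, 0.1, 0, 0, -0.115, 0.58, 2.25, 0, 0.1, 0, 0, 0, 0, 0, 0, 0.1, 0, 0, 0, 0, 0, 0, 0.1]
}}

```text
time: 6.33
position: [0.6007, 0.1102, 0.1154]
tool_rot: [0.673, 0.74, -0.0, 0.0]
ft_force: [-0.3, 0.0, -0.1]
grip_width: 0.0198
grip_force: 20.0
```

Run:
```python
from m import *
for n in('scene','side'):
    c=shot(n); z=.134+.0142+.014; W=pts(c)
    for b in bars(c,'green',z): print(n,*b)
o=robot.get_obs(); q=o['tool_rot']; print(o['position'],2*np.degrees(np.arctan2(q[1],q[0]))-90,o['grip_width'])
```

```text
[0.60044118 0.10868401 0.11539108] 5.290771757303446 0.0197411199756973
```

Request:
{"method": "send_rows", "body": {
  "increments": [0, 0, 0, 0, 0, -2, 0.1, 0, 0, 0, 0, 0, -1.8, 0.1, 0, 0, 0, 0, 0, -0.8, 0.1, 0, 0, 0, 0, 0, -0.4, 0.1, 0, 0, 0, 0, 0, -0.2, 0.1, 0, 0, 0, 0, 0, -0.15, 0.1, 0, 0, 0, 0, 0, 0, 0.1, 0, 0, 0, 0, 0, 0, 0.1]
}}

```text
time: 7.1
position: [0.6015, 0.1091, 0.0628]
tool_rot: [0.674, 0.739, 0.0, 0.0]
ft_force: [0.2, -0.0, 0.8]
grip_width: 0.0199
grip_force: 20.0
```

Request:
{"method": "send_rows", "body": {
  "increments": [0, 0, 0, 0, 0, -0.1, 0.1, 0, 0, 0, 0, 0, -0.05, 0.1, 0, 0, 0, 0, 0, 0, 0.1, 0, 0, 0, 0, 0, 0, 0.25, 0, 0, 0, 0, 0, 0, 0.35, 0, 0, 0, 0, 0, 0, 0.45, 0, 0, 0, 0, 0, 0, 0.45, 0, 0, 0, 0, 0, 2, 0.45, 0, 0, 0, 0, 0, 4, 0.45, 0, 0, 0, 0, 0, 4, 0.45]
}}

```text
time: 7.93
position: [0.5993, 0.1091, 0.1599]
tool_rot: [0.674, 0.738, -0.002, -0.002]
ft_force: [1.0, 0.7, -0.1]
grip_width: 0.0388
grip_force: 0.0
```

```bash
cat > chk.py <<'E'
from m import *
C=np.array([.5562,.1048]);a=np.radians(5.07);X=np.array([np.cos(a),np.sin(a)]);Y=np.array([-X[1],X[0]])
for n in('scene','side'):
    c=shot(n)
    for z,k in((.014,'green'),(.088,'green'),(.074,'yellow')):
        for b in bars(c,k,z):
            d=b[1][:2]-C
            if abs(d[1])<.6: print(n,k,*b,'bed xy',(d@X).round(4),(d@Y).round(4))
o=robot.get_obs(); q=o['tool_rot']; print(o['time'],o['position'],2*np.degrees(np.arctan2(q[1],q[0]))-90,o['ft_force'])
E
python3 chk.py
```

```text
scene green [261. 201.] [ 0.4648 -0.3329  0.1325  0.0219  2.7868] 266 202 0.0135 bed xy -0.1297 -0.4279
scene green [393. 270.] [6.04100e-01 1.10900e-01 1.29500e-01 2.71000e-02 9.54355e+01] 514 380 0.0878 bed xy 0.0483 0.0018
scene yellow [381. 253.] [0.5543 0.0603 0.0563 0.0204 7.6316] 162 128 0.0749 bed xy -0.0058 -0.0442
scene yellow [417. 258.] [0.5308 0.1459 0.0884 0.0203 1.9537] 245 207 0.0747 bed xy -0.0217 0.0432
scene yellow [373. 273.] [6.21200e-01 6.85000e-02 1.96000e-02 1.78000e-02 9.73504e+01] 64 42 0.0727 bed xy 0.0615 -0.0419
side green [348. 333.] [ 0.461  -0.3363  0.1264  0.018   2.9384] 294 284 0.0141 bed xy -0.1338 -0.431
side green [268. 220.] [6.04800e-01 7.85000e-02 6.37000e-02 1.77000e-02 9.50889e+01] 71 68 0.0881 bed xy 0.0461 -0.0305
side yellow [233. 226.] [0.5382 0.1423 0.1025 0.0243 3.8762] 127 120 0.0739 bed xy -0.0146 0.0389
side yellow [257. 235.] [0.5476 0.0565 0.1017 0.0249 7.3942] 173 148 0.0739 bed xy -0.0128 -0.0474
8.0333 [0.60630697 0.10935084 0.16757504] 5.224567789456714 [0.81657234 0.12676466 0.2432237 ]
```

Request:
{"method": "send_rows", "body": {
  "increments": [0, 0, 0.0957, -0.86, -2.77, 0, 0.5, 0, 0, 0.0957, -0.86, -2.77, 0, 0.5, 0, 0, 0.0957, -0.86, -2.77, 0, 0.5, 0, 0, 0.0957, -0.86, -2.77, 0, 0.5, 0, 0, 0.0957, -0.86, -2.77, 0, 0.5, 0, 0, 0.0957, -0.86, -2.77, 0, 0.5, 0, 0, 0.0957, -0.86, -2.77, 0, 0.5, 0, 0, 0.0957, -0.86, -2.77, 0, 0.5, 0, 0, 0.0957, -0.86, -2.77, 0, 0.5, 0, 0, 0.0957, -0.86, -2.77, 0, 0.5, 0, 0, 0.0957, -0.86, -2.77, 0, 0.5, 0, 0, 0.0957, -0.86, -2.77, 0, 0.5, 0, 0, 0.0957, -0.86, -2.77, 0, 0.5, 0, 0, 0.0957, -0.86, -2.77, 0, 0.5, 0, 0, 0.0957, -0.86, -2.77, 0, 0.5, 0, 0, 0.0957, -0.86, -2.77, 0, 0.5, 0, 0, 0, 0, 0, 0, 0.5, 0, 0, 0, 0, 0, 0, 0.5]
}}

```text
time: 9.53
position: [0.4627, -0.3353, 0.16]
tool_rot: [-0.024, 1.0, 0.0, -0.0]
ft_force: [0.1, 0.9, -0.7]
grip_width: 0.0433
grip_force: 0.0
```

Request:
{"method": "send_rows", "body": {
  "increments": [0, 0, 0, 0, 0, -4, 0.5, 0, 0, 0, 0, 0, -4, 0.5, 0, 0, 0, 0, 0, -4, 0.5, 0, 0, 0, 0, 0, -2.8, 0.5, 0, 0, 0, 0, 0, -1.4, 0.5, 0, 0, 0, 0, 0, -0.8, 0.5, 0, 0, 0, 0, 0, -0.4, 0.5, 0, 0, 0, 0, 0, 0, 0.5, 0, 0, 0, 0, 0, 0, 0.1, 0, 0, 0, 0, 0, 0, 0.1, 0, 0, 0, 0, 0, 0, 0.1, 0, 0, 0, 0, 0, 0, 0.1, 0, 0, 0, 0, 0, 0, 0.1, 0, 0, 0, 0, 0, 0, 0.1]
}}

```text
time: 10.7
position: [0.4638, -0.3346, -0.0126]
tool_rot: [-0.026, 1.0, -0.001, 0.001]
ft_force: [-0.7, -0.1, 4.8]
grip_width: 0.0196
grip_force: 20.0
```

Request:
{"method": "send_rows", "body": {
  "increments": [0, 0, 0, 0, 0, 2, 0.1, 0, 0, 0, 0, 0, 4, 0.1, 0, 0, 0, 0, 0, 4, 0.1, 0, 0, -0.0957, 0.3, 2.72, 2, 0.1, 0, 0, -0.0957, 0.3, 2.72, 1, 0.1, 0, 0, -0.0957, 0.3, 2.72, 0, 0.1, 0, 0, -0.0957, 0.3, 2.72, 0, 0.1, 0, 0, -0.0957, 0.3, 2.72, 0, 0.1, 0, 0, -0.0957, 0.3, 2.72, 0, 0.1, 0, 0, -0.0957, 0.3, 2.72, 0, 0.1, 0, 0, -0.0957, 0.3, 2.72, 0, 0.1, 0, 0, -0.0957, 0.3, 2.72, 0, 0.1, 0, 0, -0.0957, 0.3, 2.72, 0, 0.1, 0, 0, -0.0957, 0.3, 2.72, 0, 0.1, 0, 0, -0.0957, 0.3, 2.72, 0, 0.1, 0, 0, -0.0957, 0.3, 2.72, 0, 0.1, 0, 0, -0.0957, 0.3, 2.72, 0, 0.1, 0, 0, -0.0957, 0.3, 2.72, 0, 0.1, 0, 0, -0.0957, 0.3, 2.72, 0, 0.1, 0, 0, 0, 0, 0, 0, 0.1]
}}

```text
time: 12.37
position: [0.5114, 0.1052, 0.1166]
tool_rot: [0.674, 0.739, 0.001, -0.0]
ft_force: [0.8, -1.0, -0.1]
grip_width: 0.02
grip_force: 20.0
```

Request:
{"method": "send_rows", "body": {
  "increments": [0, 0, 0, 0, 0, 0, 0.1, 0, 0, 0, 0, 0, 0, 0.1]
}}

```text
time: 12.53
position: [0.511, 0.1009, 0.1164]
tool_rot: [0.674, 0.739, -0.0, -0.0]
ft_force: [0.4, -0.3, 0.1]
grip_width: 0.0196
grip_force: 20.0
```

Now down 5.5 cm, release and lift.

Request:
{"method": "send_rows", "body": {
  "increments": [0, 0, 0, 0, 0, -2, 0.1, 0, 0, 0, 0, 0, -1.8, 0.1, 0, 0, 0, 0, 0, -0.8, 0.1, 0, 0, 0, 0, 0, -0.4, 0.1, 0, 0, 0, 0, 0, -0.3, 0.1, 0, 0, 0, 0, 0, -0.15, 0.1, 0, 0, 0, 0, 0, 0, 0.1, 0, 0, 0, 0, 0, 0, 0.1]
}}

```text
time: 13.2
position: [0.5119, 0.101, 0.0626]
tool_rot: [0.674, 0.738, 0.0, 0.0]
ft_force: [-0.2, 0.3, -0.6]
grip_width: 0.0198
grip_force: 20.0
```

Request:
{"method": "send_rows", "body": {
  "increments": [0, 0, 0, 0, 0, -0.1, 0.1, 0, 0, 0, 0, 0, -0.05, 0.1, 0, 0, 0, 0, 0, 0, 0.1, 0, 0, 0, 0, 0, 0, 0.25, 0, 0, 0, 0, 0, 0, 0.35, 0, 0, 0, 0, 0, 0, 0.45, 0, 0, 0, 0, 0, 0, 0.45, 0, 0, 0, 0, 0, 2, 0.45, 0, 0, 0, 0, 0, 4, 0.45, 0, 0, 0, 0, 0, 4, 0.45, 0, 0, 0, 0, 0, 4, 0.45, 0, 0, 0, 0, 0, 0, 0.45, 0, 0, 0, 0, 0, 0, 0.45]
}}

```text
time: 14.28
position: [0.5132, 0.1012, 0.2031]
tool_rot: [0.674, 0.739, 0.002, 0.002]
ft_force: [0.3, -0.9, -0.9]
grip_width: 0.0393
grip_force: 0.0
```

```bash
python3 chk.py
python3 - <<'E'
from h import *
c=load('scene'); cv2.imwrite('pics/p5.png',cv2.resize(c['image'][190:340,320:560],None,fx=3,fy=3)[:,:,::-1])
E
```

```text
scene green [405. 244.] [5.14400e-01 1.04500e-01 1.29200e-01 2.65000e-02 9.57286e+01] 484 350 0.0878 bed xy -0.0417 0.0034
scene green [394. 270.] [6.03000e-01 1.10800e-01 1.29500e-01 2.50000e-02 9.54354e+01] 521 377 0.0874 bed xy 0.0471 0.0018
scene yellow [381. 252.] [0.5526 0.0604 0.0595 0.0208 6.8011] 173 142 0.0746 bed xy -0.0075 -0.0439
scene yellow [416. 262.] [0.5454 0.1461 0.059  0.0201 2.5326] 171 136 0.0746 bed xy -0.0071 0.0421
scene yellow [373. 273.] [6.200000e-01 6.820000e-02 1.870000e-02 1.850000e-02 1.128197e+02] 63 44 0.0726 bed xy 0.0603 -0.0421
side green [259. 217.] [6.01600e-01 1.10000e-01 1.26900e-01 1.88000e-02 9.54209e+01] 147 139 0.0881 bed xy 0.0457 0.0012
side green [246. 234.] [5.15500e-01 6.97000e-02 5.86000e-02 1.84000e-02 9.37543e+01] 78 74 0.0883 bed xy -0.0436 -0.0314
side yellow [241. 221.] [0.5643 0.1445 0.0542 0.0216 5.9689] 73 62 0.0735 bed xy 0.0116 0.0388
side yellow [262. 232.] [ 0.5661  0.0595  0.0645  0.0224 10.8949] 96 83 0.0737 bed xy 0.0059 -0.046
14.3833 [0.51042385 0.10118544 0.19984838] 5.220810337654854 [-0.24835984 -0.221924   -0.103641  ]
```

View pics/p5.png

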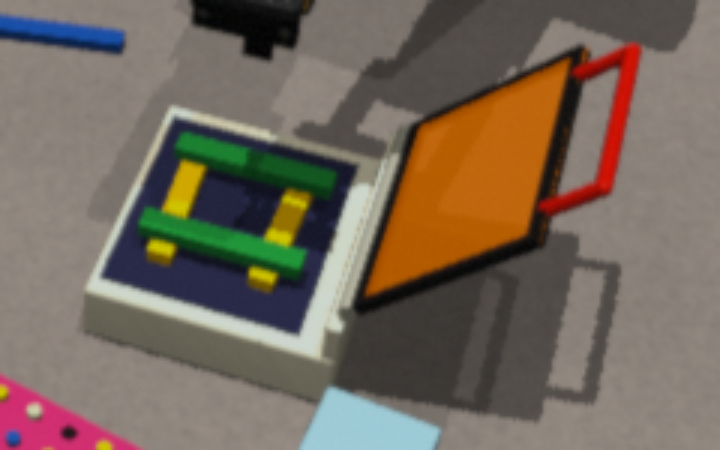

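Both green bars lie square on the yellow ones, at crop positions (255,163) and (220,242), and the open square shows. Now I go above the red bar.

Request:
{"method": "send_rows", "body": {
  "increments": [0, 0, 0.112, 0.16, 0, 3.5, 0.45, 0, 0, 0.112, 0.16, 0.5, 3.5, 0.45, 0, 0, 0.112, 0.16, 2, 3, 0.45, 0, 0, 0.112, 0.16, 2.1, 3, 0.45, 0, 0, 0.112, 0.16, 2.1, 0, 0.45, 0, 0, 0.112, 0.16, 2.1, 0, 0.45, 0, 0, 0.112, 0.16, 2.1, 0, 0.45, 0, 0, 0.112, 0.16, 2.1, 0, 0.45, 0, 0, 0.112, 0.16, 2.1, 0, 0.45, 0, 0, 0.112, 0.16, 2.1, 0, 0.45, 0, 0, 0.112, 0.16, 2.1, 0, 0.45, 0, 0, 0.112, 0.16, 2.1, 0, 0.45, 0, 0, 0.112, 0.16, 2.1, 0, 0.45, 0, 0, 0.112, 0.16, 2.1, 0, 0.45, 0, 0, 0, 0, 0, 0, 0.45, 0, 0, 0, 0, 0, 0, 0.45, 0, 0, 0, 0, 0, 0, 0.45]
}}

```text
time: 15.8
position: [0.5331, 0.3563, 0.3284]
tool_rot: [-0.043, 0.999, -0.001, -0.002]
ft_force: [0.1, 1.2, -0.2]
grip_width: 0.0391
grip_force: 0.0
```

Run:
```python
from h import *
o=robot.get_obs(); p=o['position']; q=o['tool_rot']; print(p,2*np.degrees(np.arctan2(q[1],q[0]))-90)
for n in('scene','side'):
    c=shot(n); P=pts(c); hsv=cv2.cvtColor(c['image'],cv2.COLOR_RGB2HSV)
    m=(hsv[...,2]<75)&(hsv[...,1]<90)&(np.abs(P[...,0]-p[0])<.03)&(np.abs(P[...,1]-p[1])<.05)&(P[...,2]>p[2]-.03)&(c['range_z']>0)
    Q=P[m]
    for s in(-1,1):
        k=Q[(Q[:,1]-p[1])*s>.008]; print(n,s,len(k),k[np.argsort(k[:,2])[:4]].round(3).tolist())
    R=P[(cv2.inRange(hsv,(0,180,90),(5,255,255))>0)&(np.abs(P[...,0]-p[0])<.04)&(P[...,2]>.2)&(P[...,1]>.3)]
    print('bar',np.median(R,0).round(4),R[:,2].max() if len(R) else 0)
a,b=load('scene'),load('side')
cv2.imwrite('pics/p6.png',np.hstack([cv2.resize(a['image'][130:330,400:600],(400,400)),cv2.resize(b['image'][80:280,100:300],(400,400))])[:,:,::-1])
```

```text
[0.53308814 0.35625526 0.3284276 ] 94.96318303675352
scene -1 1281 [[0.544, 0.329, 0.347], [0.545, 0.331, 0.349], [0.541, 0.336, 0.35], [0.546, 0.333, 0.35]]
scene 1 2202 [[0.538, 0.38, 0.347], [0.54, 0.381, 0.349], [0.539, 0.379, 0.349], [0.528, 0.375, 0.349]]
bar [0.5413 0.3587 0.2713] 0.2767926094288239
side -1 1361 [[0.537, 0.334, 0.35], [0.526, 0.327, 0.352], [0.536, 0.327, 0.352], [0.53, 0.328, 0.354]]
side 1 322 [[0.538, 0.381, 0.35], [0.54, 0.378, 0.35], [0.527, 0.378, 0.351], [0.532, 0.381, 0.351]]
bar [0.5599 0.3578 0.2697] 0.2730780887481477
```

View pics/p6.png

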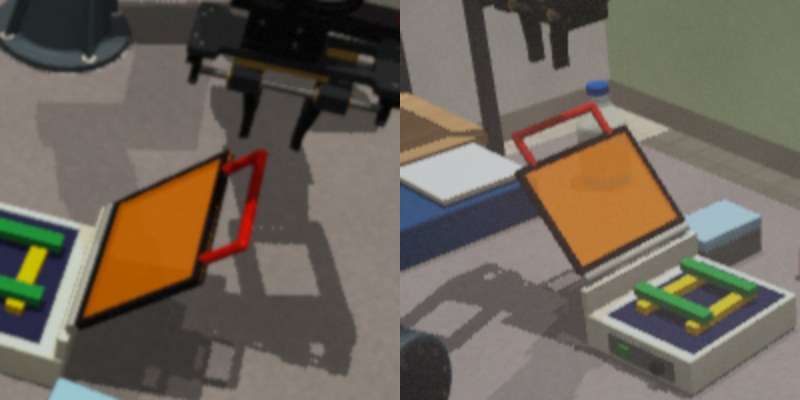

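Tips are at z 0.349, with one finger on each side of the bar (fingers at y 0.33 and 0.38, bar at 0.358). Down 9.6 cm, then close.

Request:
{"method": "send_rows", "body": {
  "increments": [0, 0, 0, 0, 0.25, -2.5, 0.45, 0, 0, 0, 0, 0, -2.5, 0.45, 0, 0, 0, 0, 0, -2, 0.45, 0, 0, 0, 0, 0, -1.3, 0.45, 0, 0, 0, 0, 0, -0.8, 0.45, 0, 0, 0, 0, 0, -0.5, 0.45, 0, 0, 0, 0, 0, 0, 0.45, 0, 0, 0, 0, 0, 0, 0.3, 0, 0, 0, 0, 0, 0, 0.15, 0, 0, 0, 0, 0, 0, 0.03, 0, 0, 0, 0, 0, 0, 0.03, 0, 0, 0, 0, 0, 0, 0.03, 0, 0, 0, 0, 0, 0, 0.03, 0, 0, 0, 0, 0, 0, 0.03]
}}

```text
time: 17.07
position: [0.5341, 0.3588, 0.2351]
tool_rot: [-0.044, 0.999, -0.001, 0.0]
ft_force: [0.3, -4.1, 2.8]
grip_width: 0.011
grip_force: 20.0
```

Run:
```python
import numpy as np
s=np.linspace(0,1,19); s=.75*s+.25*(3*s**2-2*s**3)
q=2.3-(2.3-np.pi/2)*s
y=-21.5*np.cos(q); z=21.5*np.sin(q)
for a,b in zip(np.diff(y),np.diff(z)): print((-a*.0884*-1*-1 if 0 else -a*.0884).round(2)*1,(a*.9961).round(2),b.round(2))
print(y[-1]-y[0],z[-1]-z[0])
```

```text
0.05 -0.52 0.45
0.05 -0.58 0.47
0.06 -0.64 0.49
0.06 -0.7 0.49
0.07 -0.76 0.48
0.07 -0.8 0.46
0.07 -0.84 0.44
0.08 -0.88 0.41
0.08 -0.9 0.37
0.08 -0.92 0.33
0.08 -0.92 0.28
0.08 -0.92 0.24
0.08 -0.91 0.19
0.08 -0.88 0.15
0.08 -0.85 0.11
0.07 -0.8 0.07
0.07 -0.75 0.04
0.06 -0.69 0.01
-14.32493445751622 5.467337938200515
```

First half of the arc, then a check of the force.

Request:
{"method": "send_rows", "body": {
  "increments": [0, 0, 0, 0.05, -0.52, 0.45, 0.03, 0, 0, 0, 0.05, -0.58, 0.47, 0.03, 0, 0, 0, 0.06, -0.64, 0.49, 0.03, 0, 0, 0, 0.06, -0.7, 0.49, 0.03, 0, 0, 0, 0.07, -0.76, 0.48, 0.03, 0, 0, 0, 0.07, -0.8, 0.46, 0.03, 0, 0, 0, 0.07, -0.84, 0.44, 0.03, 0, 0, 0, 0.08, -0.88, 0.41, 0.03, 0, 0, 0, 0, 0, 0, 0.03]
}}

```text
time: 17.82
position: [0.5393, 0.3013, 0.2735]
tool_rot: [-0.043, 0.999, 0.0, 0.001]
ft_force: [-0.6, 3.9, 4.9]
grip_width: 0.0113
grip_force: 20.0
```

Request:
{"method": "send_rows", "body": {
  "increments": [0, 0, 0, 0.08, -0.9, 0.37, 0.03, 0, 0, 0, 0.08, -0.92, 0.33, 0.03, 0, 0, 0, 0.08, -0.92, 0.28, 0.03, 0, 0, 0, 0.08, -0.92, 0.24, 0.03, 0, 0, 0, 0.08, -0.91, 0.19, 0.03, 0, 0, 0, 0.08, -0.88, 0.15, 0.03, 0, 0, 0, 0.08, -0.85, 0.11, 0.03, 0, 0, 0, 0.07, -0.8, 0.07, 0.03, 0, 0, 0, 0.07, -0.6, 0.04, 0.03, 0, 0, 0, 0.04, -0.4, 0.01, 0.03, 0, 0, 0, 0.03, -0.3, 0, 0.03, 0, 0, 0, 0, 0, 0, 0.03, 0, 0, 0, 0, 0, 0, 0.03, 0, 0, 0, 0, 0, 0, 0.03]
}}

```text
time: 18.98
position: [0.5465, 0.2186, 0.289]
tool_rot: [-0.044, 0.999, -0.0, -0.0]
ft_force: [3.0, 1.3, 1.5]
grip_width: 0.0115
grip_force: 20.0
```

```bash
python3 chk.py
python3 - <<'E'
from h import *
C=np.array([.5562,.1048]);a=np.radians(5.07);Y=np.array([-np.sin(a),np.cos(a)])
for n in('scene','side'):
    c=load(n);P=pts(c);hsv=cv2.cvtColor(c['image'],cv2.COLOR_RGB2HSV)
    for k,lo,hi in(('red',(0,180,90),(5,255,255)),('amber',(8,180,90),(20,255,255))):
        m=cv2.inRange(hsv,lo,hi)>0
        Q=P[m&(P[...,2]>.1)&(c['range_z']>0)&(np.abs(P[...,0]-.54)<.15)&(np.abs(P[...,1]-.25)<.2)]
        if not len(Q): continue
        d=(Q[:,:2]-C)@Y-.112; h=Q[:,2]-.105
        print(n,k,len(Q),'q',np.median(np.arctan2(h,-d)).round(3),'d',np.median(d).round(4),'h',np.median(h).round(4))
a,b=load('scene'),load('side')
cv2.imwrite('pics/p7.png',np.hstack([cv2.resize(a['image'][130:330,350:550],(400,400)),cv2.resize(b['image'][80:280,140:340],(400,400))])[:,:,::-1])
E
```

```text
scene green [405. 244.] [5.14200e-01 1.04400e-01 1.29500e-01 2.62000e-02 9.51573e+01] 492 359 0.0877 bed xy -0.0419 0.0033
scene green [394. 270.] [6.0430e-01 1.1090e-01 1.2940e-01 2.7300e-02 9.4921e+01] 521 383 0.0877 bed xy 0.0485 0.0018
scene yellow [381. 252.] [0.5526 0.0604 0.0595 0.0208 6.8011] 171 141 0.0744 bed xy -0.0075 -0.0439
scene yellow [416. 262.] [0.5445 0.1463 0.0596 0.0205 2.2796] 176 153 0.0748 bed xy -0.008 0.0424
scene yellow [373. 273.] [6.19800e-01 6.82000e-02 1.94000e-02 1.49000e-02 9.73504e+01] 63 40 0.0725 bed xy 0.0601 -0.0421
side green [259. 217.] [6.01600e-01 1.09700e-01 1.27400e-01 1.88000e-02 9.54209e+01] 153 145 0.0884 bed xy 0.0457 0.0009
side green [237. 230.] [5.12100e-01 1.03000e-01 1.27200e-01 1.91000e-02 9.52803e+01] 179 161 0.0877 bed xy -0.0441 0.0021
side yellow [240. 222.] [0.5634 0.1438 0.052  0.0248 3.8762] 85 71 0.0731 bed xy 0.0106 0.0382
side yellow [262. 232.] [0.5663 0.0588 0.0641 0.0244 8.0406] 100 82 0.0735 bed xy 0.006 -0.0467
19.0833 [0.54650576 0.21869161 0.28901487] 95.08107346802245 [1.61302749 1.93220151 1.53520553]
scene red 207 q 1.58 d 0.002 h 0.2201
scene amber 29 q 1.58 d 0.0016 h 0.173
side red 34 q 1.561 d -0.0022 h 0.2187
side amber 9 q 1.558 d -0.0018 h 0.1335
```

View pics/p7.png

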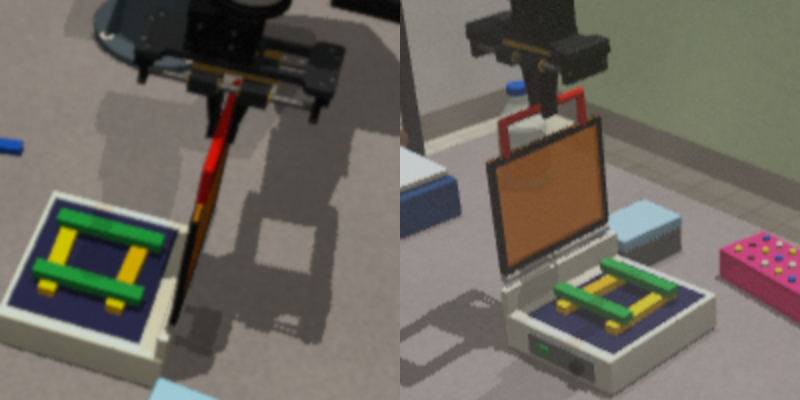

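The shield stands upright at q ≈ 1.57, held by its red bar at (230,90) in the left crop and (545,105) in the right, and the bars are undisturbed. I hold briefly so step 2's timing is met, then hand in.

Request:
{"method": "send_rows", "body": {
  "increments": [0, 0, 0, 0, 0, 0, 0.03, 0, 0, 0, 0, 0, 0, 0.03, 0, 0, 0, 0, 0, 0, 0.03, 0, 0, 0, 0, 0, 0, 0.03, 0, 0, 0, 0, 0, 0, 0.03, 0, 0, 0, 0, 0, 0, 0.03]
}}

```text
time: 19.58
position: [0.5465, 0.2185, 0.289]
tool_rot: [-0.044, 0.999, -0.0, -0.0]
ft_force: [2.4, 1.5, -1.8]
grip_width: 0.011
grip_force: 20.0
```

```bash
python3 -c "
from rig import robot
o=robot.get_obs(); print(o['time'],o['position'],o['grip_force']); print(robot.hand_in())"
```

```text
19.5833 [0.54651377 0.21845671 0.28902906] 20.001590251922607
the job is handed in; nothing more can be done
None
```

The job is handed in, with no verdict returned: both green bars lie square and centred across the yellow ones, and the shield stands upright (measured about 1.57 rad), still gripped by its red bar at 20 N, at 19.6 s.

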